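# Lay the pry bar down on the repair mat

## Robot

A 6-joint arm with a two-finger parallel gripper is mounted at the origin on the work surface. World frame = base frame: x ahead of the robot, y to its left, z up, the work surface at z = 0. Lengths are in mm, angles in degrees, forces in N, time in s.
With the tool pointing down it reaches from about 300 to 850 mm from the base axis. Payload 4.2 kg.
Tool frame: the origin (TCP) lies between the finger pads; the fingertips stand 19 mm ahead of it and the grasp point (between the pads) is the TCP (env.tips_ahead is the distance from the TCP to the fingertips, in mm); z points along the fingers, y is the direction in which the jaws open and shut (so a half turn about z gives the same grasp; the last joint's range is limited). The gripper opens to 91 mm and grips with 3 to 60 N. Pads are 32 mm wide; open, the fingers measure 118 mm over their backs; the gripper's body (76 mm by 178 mm) begins 60 mm behind the grasp point.
Start: joints at [-70.245, 18.312, 89.639, -0, 72.044, -1.146], TCP at [205.142, -537.176, 232.976] pointing down, gripper open.
Joint ranges: [-177.97, 177.97], [-48.28, 115.42], [12.27, 149.76], [-77.06, 257.06], [2.81, 150.46], [-146.56, 146.56]. Speed limits (degrees/s): [147.25, 147.25, 180, 180, 180, 180].

## Interface

Orientations are given as [roll, pitch, yaw] about the fixed x, y, z axes, in that order (R = Rz(yaw) Ry(pitch) Rx(roll)).
In Python, from workcell import telemetry, viewer, job_done, env gives the robot as it stands. The module is installed in compiled form; this text tells all that it offers.
- The arm moves only by the shell command python3 -m jog 'ROWS' [FORCE]. ROWS is JSON, a list of rows, each a list of 3 entries, a list of its own where there are three numbers: the shift along the tool's x, y, z in cm, then the turn about the tool's z in degrees, then the opening, from 0 (shut) to 1 (fully open). A call has 1 to 10 rows; each row shifts and turns the pose as measured when the row begins, along the tool's axes as they then stand; what a row does not reach is not made up. A row lasts 1/8 s, in which the tool goes at most 62.5 mm and 10.7 degrees, less where a joint would pass 70% of its speed; a pose out of reach is approached as far as the arm can. A call is refused whole if a number of a shift passes 6.25 or a number of a turn 10.7, either way. A call with a gripper value outside its range is refused whole. The fingers move at their own pace and stop on an object; FORCE is the grip in N (left out, the last holds). Time passes only in rows, so rows that do not move let the fingers close. It gives the time, the measured TCP pose, the force and the opening at its end, in the units of the state.
- telemetry.state(): the state, without advancing time (a new reading comes with each control period).
- viewer.grab_frame(name): name is "scene" or "top" or "wrist"; returns a dict with "color" (480x640x3 uint8, red, green, blue), "K" (3x3 intrinsics, pixels), "k1" (the pictures are not rectified: a ray, as slopes to the right and down, at radius r is drawn at 1 + k1 r^2 times it, then the intrinsics apply), "rvec" (rotation vector, rad) and "tvec" (3), from world to camera coordinates, as OpenCV has them. Camera axes: x right, y down, z forward; pixel columns grow to the right and rows downward; lengths in mm; the calibration is good to about 2 mm. A picture is of the moment at which its call begins. There is no depth.
- job_done(): hands the job in, once; it reports no verdict.
The state is a dict: "time_s": time; "qpos": joint angles; "qvel": joint speeds; "effort": joint torques, N m; "ee_pos": TCP position; "ee_rot": TCP orientation; "force": force on the tool from outside, world axes, zero at the start; "torque": the same for the moment, N m; "gripper_width": finger opening in mm.
Only numpy, scipy, OpenCV 4.12 (cv2) and the standard library are available. Lean on these libraries where they do the work, as an engineer would, in place of code of your own. Each camera call takes 0.05 s, during which the arm holds its last target. There are 200 camera calls.

## Task

Take the flat-handled pry bar, the longest of the three tools, out of the wooden tool stand and lay it flat in the middle of the grey repair mat, lengthwise. Do not drop it or let it topple: keep its handle pinched, press the steel end on the mat and lean the bar over so that it pivots between the fingers until it is nearly flat, then let go.

Things in the scene. Friction and masses are not known exactly. Their poses are not given: they have to be found in the camera images.
- bar: Pry bar, 150 mm long, about 70 g, upright in any one of the stand's three holes. Upper half: flat black plastic handle 75 mm long, 22 mm wide, 10 mm thick; lower half: steel shank 9 x 9 mm. Origin at its centre, 75 mm from either end. z runs along the bar from the steel end to the handle's end, y across the handle's width, x through its thickness.
- bar_tip (a point): Middle of the bar's steel end (its lower end at the start), same axes as the bar. Pinched across its width by the last 13 mm of the handle at about 25 N, the bar does not swing by its own weight, but pivots when this end is pressed on the mat and the fingers are moved sideways and down in an arc about it.
- mat: Grey rubber repair mat fixed to the table, 240 mm long along its x, 120 mm wide along its y, 3 mm thick. Origin at the centre of its underside, on the table. It lies to one side of the robot's centre line, the stand to the other.
- stand: Fixed wooden block 70 mm (x) by 230 mm (y) by 45 mm high, with three square holes 35 mm deep in a row along its y, 80 mm apart, the middle one at its centre. Tools stand in them with about 1 mm of play: the bar and two round-handled drivers 28 and 22 mm thick, which are 28 mm shorter. Origin at the centre of its underside, on the table.
Things that resemble listed ones, but are neither listed nor needed, are in the scene too. What is shaped like the bar but green or red is not meant.

How it is judged:
By the outcome, as a careful person would: the job done as asked, in the order asked, and still so for the second after the job is handed in, with the robot touching nothing.
It also fails if it takes over 51 s, if anything falls off the work surface, if the arm or the gripper's body presses on something with over 40 N, if the wrist force passes 120 N, or if a joint passes its speed limit or range.

## Working session

There is one attempt and no reset: what is moved stays moved. The work goes in short steps, Python scripts to look and compute and a shell command to move; the robot and the scene stay as the last step left them, time stands still between calls to the robot, and variables do not carry over. Pictures are saved under pics/ and viewed, about 8 in all and at most 12, crops included, and the job is handed in when it is done.

```bash
mkdir -p pics; cat > h.py <<'E'
import numpy as np, cv2
from workcell import telemetry, viewer, env
def grab(name,fn=None):
    f=viewer.grab_frame(name)
    if fn: cv2.imwrite('pics/'+fn,f['color'][...,::-1])
    return f
def ray(f,u,v):
    K=np.array(f['K']); k1=f['k1']
    d=np.array([(u-K[0,2])/K[0,0],(v-K[1,2])/K[1,1]]); s=d.copy()
    for _ in range(30): s=d/(1+k1*(s@s))
    R=cv2.Rodrigues(np.array(f['rvec'],float))[0]; t=np.array(f['tvec'],float).ravel()
    return -R.T@t, R.T@np.array([s[0],s[1],1.])
def onz(f,u,v,z):
    c,d=ray(f,u,v); return c+d*(z-c[2])/d[2]
def proj(f,p):
    R=cv2.Rodrigues(np.array(f['rvec'],float))[0]; q=R@np.array(p,float)+np.array(f['tvec'],float).ravel()
    s=q[:2]/q[2]; s=s*(1+f['k1']*(s@s)); K=np.array(f['K'])
    return np.array([K[0,0]*s[0]+K[0,2],K[1,1]*s[1]+K[1,2]])
E
python3 - <<'E'
from h import *
a=grab('scene','s0.png'); b=grab('top','t0.png')
im=np.hstack([a['color'],b['color']])
print(telemetry.state())
for f in(a,b): print(ray(f,320,240))
E
```

```text
{'time_s': 0.1, 'qpos': array([-7.02445020e+01,  1.83472557e+01,  8.96991661e+01,  7.47301677e-04,
        7.20444789e+01, -1.14675962e+00]), 'qvel': array([-0.05453893, -0.05296186, -0.17652292, -0.06076039, -0.00318736,
        0.07412589]), 'effort': array([ 5.21945421e-04, -4.13333559e+01, -2.32510507e+01,  7.28792860e-02,
        4.22622648e-02, -6.83211601e-05]), 'ee_pos': array([ 204.99873377, -536.76195549,  232.2132717 ]), 'ee_rot': array([-1.79909132e+02, -2.52962797e-03,  2.09020247e+01]), 'force': array([-0.38343508, -0.45837832, -0.34747666]), 'torque': array([ 0.0163388 , -0.02784687,  0.02179543]), 'gripper_width': 91.19189993088065}
(array([945.61549632,  71.29719397, 701.98931539]), array([-0.54391559, -0.14650346, -0.8263857 ]))
(array([443.65549229, -26.90369934, 731.27335815]), array([ 0.18859984,  0.01780421, -0.98192318]))
```

View pics/t0.png

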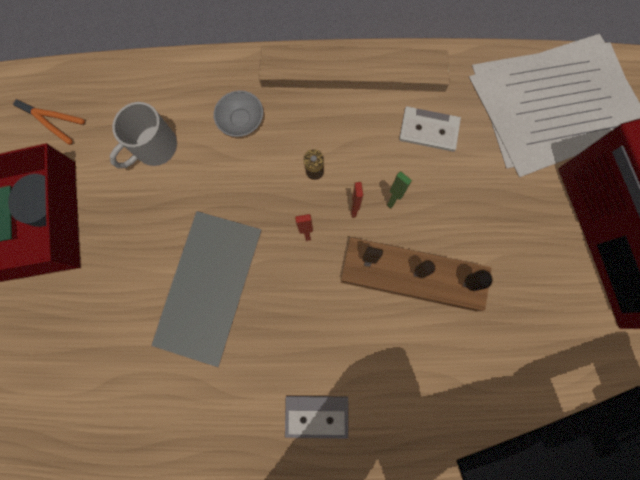

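View pics/s0.png

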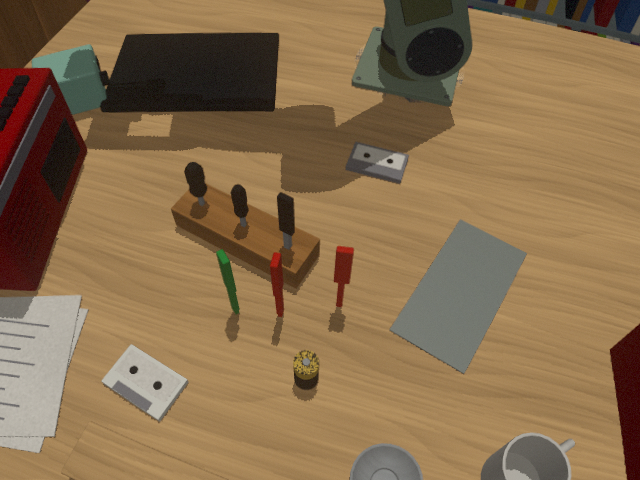

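Top view: the mat is around (207,288) and the stand around (417,272). The stand's black-handled tools are at (372,255), (424,269) and (478,280); in the scene view they are at (287,213), (240,200) and (195,180). Red and green lookalikes stand free at scene (343,275), (278,285) and (230,280). The candidate is scene (287,213), which has a flat, rectangular handle. I'll confirm it in a crop and measure.

```bash
python3 - <<'E'
from h import *
a=grab('scene'); b=grab('top')
A=cv2.resize(a['color'][150:300,160:360],None,fx=4,fy=4,interpolation=cv2.INTER_CUBIC)[:600]
B=cv2.resize(b['color'][220:320,330:500],None,fx=4.5,fy=4.5,interpolation=cv2.INTER_CUBIC)[:450]
A=cv2.resize(A,(600,450));B=cv2.resize(B,(765,450))
im=np.vstack([cv2.resize(A,(400,300)),cv2.resize(B,(510,300))[:,:400]]); im=np.hstack([im[:300],cv2.resize(B,(400,300))])
cv2.imwrite('pics/c1.png',cv2.resize(im,(800,300))[...,::-1])
hsv=cv2.cvtColor(b['color'],cv2.COLOR_RGB2HSV)
m=((hsv[...,1]<60)&(hsv[...,2]>70)).astype(np.uint8); m[:200]=0;m[380:]=0
m[:,:140]=0;m[:,280:]=0
c=max(cv2.findContours(m,0,2)[0],key=cv2.contourArea); r=cv2.boxPoints(cv2.minAreaRect(c)); print('mat px',r)
P=np.array([onz(b,*p,3) for p in r]); print(P.round(1),P.mean(0).round(1), [np.linalg.norm(P[i]-P[i-1]).round(1) for i in range(4)])
# stand corners top at z=45 by hand
for p in [(348,238),(491,266),(485,309),(342,282)]: print(p,onz(b,*p,45).round(1))
# holder: bar top by dark mask
for n,f,(x0,y0,x1,y1) in(('scene',a,(268,180,305,245)),('top',b,(355,235,392,272))):
    g=f['color'].max(2)[y0:y1,x0:x1]; k=(g<60).astype(np.uint8)
    c=max(cv2.findContours(k,0,2)[0],key=cv2.contourArea); rr=cv2.boxPoints(cv2.minAreaRect(c))+[x0,y0]; print(n,rr.round(1).tolist(),cv2.contourArea(c))
    print([onz(f,*q,160).round(1).tolist() for q in rr])
# lookalikes bases on table
for p in [(341,305),(280,315),(236,312),(306,385)]: print('base',onz(a,*p,0).round(0))
E
```

```text
mat px [[150.88368 345.50845]
 [194.59099 208.14261]
 [261.37524 229.39212]
 [217.66792 366.75797]]
[[410.8 270.7   3. ]
 [644.5 203.3   3. ]
 [604.   85.9   3. ]
 [376.4 156.9   3. ]] [509.  179.2   3. ] [np.float64(118.9), np.float64(243.2), np.float64(124.2), np.float64(238.4)]
(348, 238) [577.8 -59.1  45. ]
(491, 266) [ 527.9 -285.2   45. ]
(485, 309) [ 460.5 -270.2   45. ]
(342, 282) [507.9 -47.7  45. ]
scene [[276.7, 193.2], [291.7, 192.3], [294.2, 234.8], [279.2, 235.7]] 518.0
[[534.4, -100.6, 160.0], [527.1, -82.3, 160.0], [591.0, -57.7, 160.0], [597.8, -75.1, 160.0]]
top [[361.8, 260.7], [365.5, 245.9], [382.0, 250.0], [378.3, 264.8]] 197.5
[[524.6, -71.0, 160.0], [544.2, -76.5, 160.0], [538.3, -98.0, 160.0], [518.7, -92.4, 160.0]]
base [586.  10.   0.]
base [628. -71.   0.]
base [ 643. -134.    0.]
base [717.  -3.   0.]
```

View pics/c1.png

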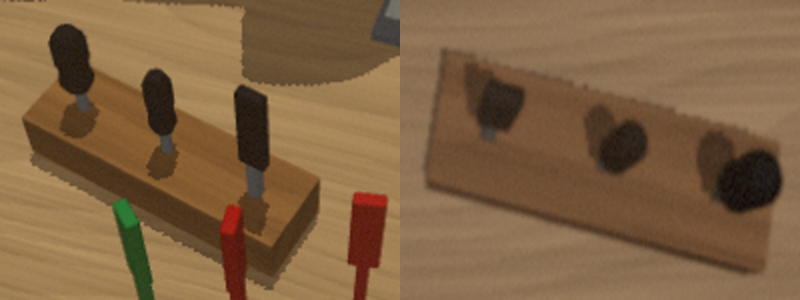

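The crop confirms it. The tool at scene (287,213), top (372,255), has a flat rectangular black handle and stands tallest, while the other two are round. So the bar is in the hole at the stand's +y end, at about (535,-87). I'll move over for a wrist view to find the handle's orientation.

```bash
python3 -m jog '[[4.3,-2.9,-0.4],0,1]' >/dev/null 2>&1; python3 -m jog '[[[4.3,-2.9,-0.4],0,1],[[4.3,-2.9,-0.4],0,1],[[4.3,-2.9,-0.4],0,1],[[4.3,-2.9,-0.4],0,1],[[4.3,-2.9,-0.4],0,1],[[4.3,-2.9,-0.3],0,1],[[4.3,-2.9,-0.3],0,1],[[4.3,-2.9,-0.3],0,1],[[4.3,-2.9,-0.3],0,1],[[4.3,-2.9,-0.3],0,1]]'
python3 - <<'E'
from h import *
w=grab('wrist','w1.png'); print(ray(w,320,240)); print(proj(w,(535.5,-87.3,160)))
E
```

```text
time_s: 1.45
ee_pos: [511.1, -102.9, 267.3]
ee_rot: [-179.9, -0.0, 20.5]
force: [0.8, -0.5, 0.7]
gripper_width: 91.4
(array([580.36647652, -76.68583468, 418.69512402]), array([-0.2460528 , -0.09942026, -0.96418712]))
[307.47320481 199.47696978]
```

View pics/w1.png

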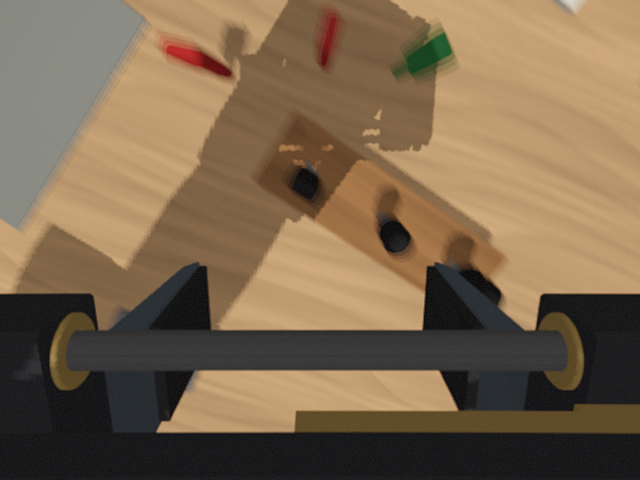

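The wrist view shows the bar's handle top near (305,183), the drivers at (394,236) and (478,288), and the jaws at the bottom. I'll enlarge the handle to get its orientation.

```bash
python3 -m jog '[[[0,0,0],0,1],[[0,0,0],0,1]]' | head -3
python3 - <<'E'
from h import *
w=grab('wrist'); 
x0,y0,x1,y1=260,140,350,220
cr=w['color'][y0:y1,x0:x1]
cv2.imwrite('pics/w2.png',cv2.convertScaleAbs(cv2.resize(cr,None,fx=8,fy=7,interpolation=cv2.INTER_CUBIC)[...,::-1],alpha=2))
k=(cr.max(2)<45).astype(np.uint8)
c=max(cv2.findContours(k,0,2)[0],key=cv2.contourArea); r=cv2.boxPoints(cv2.minAreaRect(c))+[x0,y0]
P=np.array([onz(w,*q,160) for q in r]); print(r.round(1).tolist(),P.round(1).tolist(),P.mean(0))
for h in(12,22):
  pass
s=np.array([.212,.977,0]);n=np.array([.977,-.212,0]);o=np.array([535.5,-87.3,160])
print([proj(w,o+a*n+b*s).round(0).tolist() for a,b in((-11,-5),(-11,5),(11,5),(11,-5))],[proj(w,o+a*n+b*s).round(0).tolist() for a,b in((-5,-11),(-5,11),(5,11),(5,-11))])
E
```

```text
time_s: 1.75
ee_pos: [514.8, -97.2, 266.9]
ee_rot: [-179.7, -0.3, 20.8]
[[292.9, 198.6], [308.6, 175.1], [341.4, 196.9], [325.7, 220.5]] [[536.7, -72.5, 160.0], [553.4, -76.3, 160.0], [548.2, -99.4, 160.0], [531.2, -95.8, 160.0]] [542.37472656 -86.02110477 160.        ]
[[312.0, 228.0], [299.0, 220.0], [318.0, 190.0], [332.0, 199.0]] [[326.0, 225.0], [295.0, 206.0], [304.0, 192.0], [335.0, 212.0]]
```

View pics/w2.png

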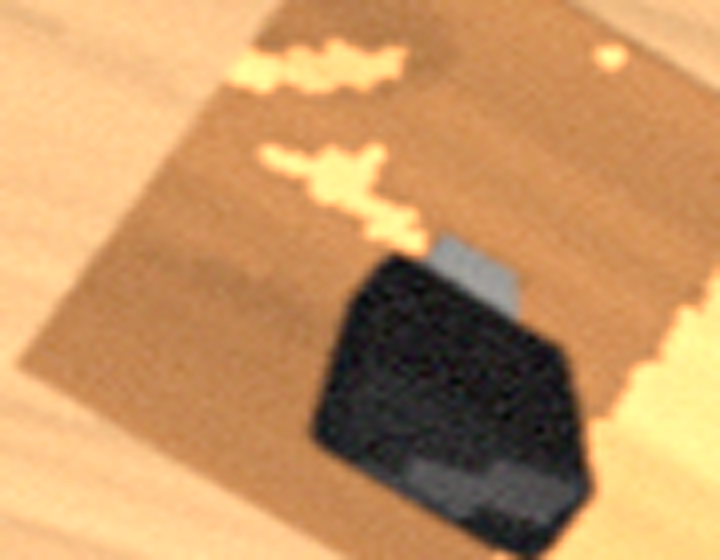

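The handle's wide face lies along the stand's row, so its width is along stand y. In full pixels, the near top edge runs from (299,202) to (327,219). The jaws therefore need tool yaw of about -12°.

```bash
python3 -m jog '[[[0,0,0],8.3,0.7],[[0,0,0],8.3,0.7],[[0,0,0],8.3,0.7],[[0,0,0],8.3,0.7],[[0,0,0],0,0.7],[[0,0,0],0,0.7]]'
python3 - <<'E'
from h import *
from scipy.spatial.transform import Rotation as Ro
s=telemetry.state(); w=grab('wrist')
cr=w['color']; 
p=proj(w,(537.3,-87.7,160)); print(p)
x0,y0=(p-45).astype(int); k=(cr[y0:y0+90,x0:x0+90].max(2)<45).astype(np.uint8)
c=max(cv2.findContours(k,0,2)[0],key=cv2.contourArea); r=cv2.boxPoints(cv2.minAreaRect(c))+[x0,y0]; print(r.round(1).tolist(),[onz(w,*q,160).round(1).tolist() for q in r])
cv2.imwrite('pics/w3.png',cv2.convertScaleAbs(cv2.resize(cr[y0:y0+90,x0:x0+90],None,fx=6,fy=6,interpolation=cv2.INTER_CUBIC)[...,::-1],alpha=3)); print(x0,y0)
R=Ro.from_euler('xyz',s['ee_rot'],degrees=True)
print(R.inv().apply(np.array([537.3,-87.7,166])-s['ee_pos'])/10, s['ee_rot'])
E
```

```text
time_s: 2.55
ee_pos: [510.3, -104.5, 266.9]
ee_rot: [-179.7, 0.0, -14.0]
force: [-0.5, -1.2, -0.3]
gripper_width: 63.8
[280.66798608 208.65790719]
[[263.0, 184.0], [301.0, 184.0], [301.0, 215.0], [263.0, 215.0]] [[554.3, -81.4, 160.0], [548.9, -103.5, 160.0], [530.5, -98.7, 160.0], [536.1, -76.2, 160.0]]
235 163
[ 2.21590228 -2.23403962 10.10078115] [-1.79715033e+02  1.05131226e-02 -1.39772343e+01]
```

View pics/w3.png

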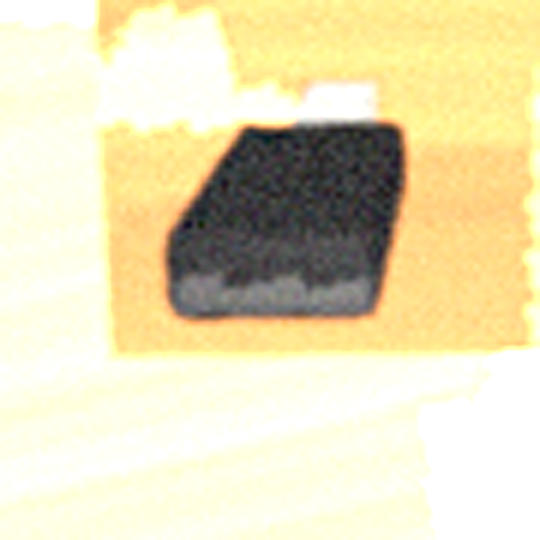

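The crop shows the handle's top face centred at (281,209), matching the prediction of (280.7,208.7), and its edges are level with the jaws. Now I'll go over it and down.

```bash
python3 -m jog '[[[1.5,-1.5,0],0,0.6],[[0.7,-0.7,2],0,0.6],[[0,0,3],0,0.6],[[0,0,0],0,0.6],[[0,0,0],0,0.6]]'
python3 - <<'E'
from h import *
from scipy.spatial.transform import Rotation as Ro
s=telemetry.state()
R=Ro.from_euler('xyz',s['ee_rot'],degrees=True)
print(R.inv().apply(np.array([537.3,-87.7,166])-s['ee_pos'])/10, s['ee_rot'],s['qpos'])
E
```

```text
time_s: 3.22
ee_pos: [543.4, -85.5, 217.4]
ee_rot: [-179.6, -0.3, -13.8]
force: [0.3, 0.0, -0.3]
gripper_width: 54.9
[-0.57170052  0.39264434  5.12967729] [-179.60885808   -0.31721153  -13.76128382] [-10.35505098  16.50573378  94.60641791   0.39926241  68.54843105
  93.26023416]
```

```bash
python3 -m jog '[[[-0.5,0.3,2],0,0.6],[[0,0,1.5],0,0.6],[[0,0,0.8],0,0.6],[[0,0,0],0,0.6],[[0,0,0],0,0.6]]'
python3 - <<'E'
from h import *
from scipy.spatial.transform import Rotation as Ro
s=telemetry.state()
R=Ro.from_euler('xyz',s['ee_rot'],degrees=True)
print(R.inv().apply(np.array([537.3,-87.7,166])-s['ee_pos'])/10, s['ee_rot'])
E
```

```text
time_s: 3.85
ee_pos: [542.3, -87.1, 177.5]
ee_rot: [-179.6, -0.9, -13.7]
force: [-1.4, 1.0, 0.0]
gripper_width: 55.0
[-0.48531455  0.18592288  1.14041678] [-179.55305016   -0.87111857  -13.72629733]
```

```bash
python3 -m jog '[[[-0.5,0.2,0.5],0,0.6],[[0,0,0.4],0,0.6],[[0,0,0],0,0.6],[[0,0,0],0,0.6]]'
python3 - <<'E'
from h import *
from scipy.spatial.transform import Rotation as Ro
s=telemetry.state()
R=Ro.from_euler('xyz',s['ee_rot'],degrees=True)
print(R.inv().apply(np.array([537.3,-87.7,166])-s['ee_pos'])/10, s['ee_rot'])
w=grab('wrist','w4.png')
E
```

```text
time_s: 4.35
ee_pos: [537.1, -88.0, 168.6]
ee_rot: [-179.5, -1.0, -13.7]
force: [0.3, -0.4, -0.2]
gripper_width: 54.8
[ 0.01027621 -0.03116373  0.26454766] [-179.54704697   -0.96138097  -13.7348562 ]
```

View pics/w4.png

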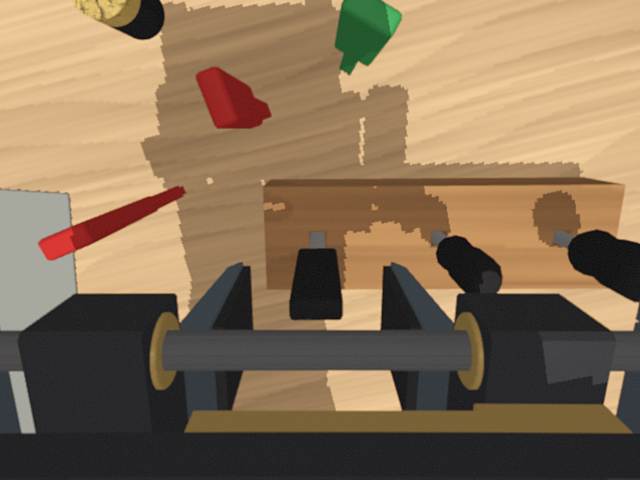

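The handle (top at about (317,308)) is midway between the fingers, at (240,265) and (395,265). I'll lower 2.5 mm and close at 25 N.

```bash
python3 -m jog '[[[0,0,0.25],0,0.6],[[0,0,0],0,0.2],[[0,0,0],0,0],[[0,0,0],0,0],[[0,0,0],0,0],[[0,0,0],0,0],[[0,0,0],0,0]]' 25
```

```text
time_s: 5.28
ee_pos: [537.3, -88.0, 166.1]
ee_rot: [-179.6, -1.0, -13.7]
force: [0.0, 0.1, 0.2]
gripper_width: 21.7
```

```bash
python3 -m jog '[[[0,0,-0.5],0,0],[[0,0,-1],0,0],[[0,0,-1],0,0],[[0,0,-1],0,0],[[0,0,-1.5],0,0],[[0,0,-1.5],0,0],[[0,0,-1.5],0,0],[[0,0,-1.5],0,0],[[0,0,-0.5],0,0],[[0,0,0],0,0]]'
python3 - <<'E'
from h import *
w=grab('scene','s2.png')
E
```

```text
time_s: 6.52
ee_pos: [535.8, -88.5, 274.8]
ee_rot: [-179.5, -1.2, -13.7]
force: [-0.8, 0.2, -0.4]
gripper_width: 21.8
```

View pics/s2.png

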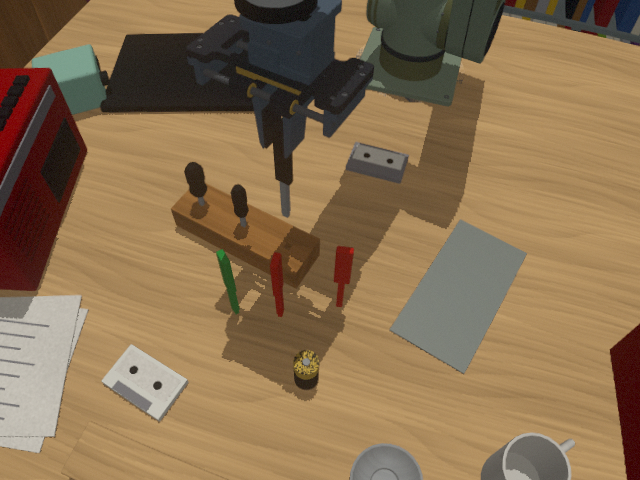

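The scene view shows the bar clear of the stand and hanging upright from the fingers (handle about (283,155), tip (286,213)), with everything else untouched. I'll carry it over, keeping clear of the red lookalike near (586,10).

```bash
python3 -m jog '[[[-0.3,-1,0],1,0],[[-0.5,-1.6,0],1,0],[[-0.6,-2.2,0],1,0],[[-0.7,-2.4,0],0,0],[[-0.7,-2.4,0],0,0],[[-0.7,-2.4,0],0,0],[[-0.6,-2.2,0],0,0],[[-0.6,-1.8,0],0,0],[[-0.4,-1.2,0],0,0],[[0,0,0],0,0]]'; python3 -m jog '[[[0,0,0],0,0],[[0,0,0],0,0]]'
cat > rel.py <<'E'
from h import *
import sys
from scipy.spatial.transform import Rotation as Ro
def rel(t,yaw=None):
    s=telemetry.state(); R=Ro.from_euler('xyz',s['ee_rot'],degrees=True)
    d=(R.inv().apply(np.array(t)-s['ee_pos'])/10).round(2)
    print('t',round(s['time_s'],2),'tool cm',d,'rot',s['ee_rot'].round(1),'F',s['force'].round(1),'w',round(s['gripper_width'],1),'pos',s['ee_pos'].round(1))
if __name__=='__main__': rel([float(a) for a in sys.argv[1:4]])
E
python3 rel.py 585 156 190
```

```text
time_s: 7.82
ee_pos: [531.3, 101.9, 268.8]
ee_rot: [-179.6, -0.3, -17.1]
force: [-0.4, -0.2, 0.1]
gripper_width: 21.7
time_s: 8.07
ee_pos: [531.2, 101.0, 268.7]
ee_rot: [-179.6, -0.3, -17.1]
force: [0.7, 0.1, 0.0]
gripper_width: 21.6
t 8.07 tool cm [ 3.49 -6.79  7.93] rot [-179.6   -0.3  -17.1] F [0.7 0.1 0. ] w 21.6 pos [531.2 101.  268.7]
```

```bash
python3 -m jog '[[[0.4,-0.8,0.5],0,0],[[0.7,-1.3,1.3],0,0],[[0.8,-1.5,1.6],0,0],[[0.7,-1.4,1.6],0,0],[[0.4,-0.9,1.4],0,0],[[0.3,-0.5,1],0,0],[[0,0,0],0,0],[[0,0,0],0,0],[[0,0,0],0,0]]'; python3 rel.py 585 156 161
python3 - <<'E'
from h import *
w=grab('scene'); t=grab('top')
# re-measure mat in scene as second view
hsv=cv2.cvtColor(w['color'],cv2.COLOR_RGB2HSV)
m=((hsv[...,1]<60)&(hsv[...,2]>70)).astype(np.uint8); m[:215]=0;m[375:]=0;m[:,:385]=0;m[:,530:]=0
c=max(cv2.findContours(m,0,2)[0],key=cv2.contourArea); ap=cv2.approxPolyDP(c,6,True)[:,0]
print(ap.tolist(),[onz(w,*q,3).round(0).tolist() for q in ap])
cr=w['color'][150:390,330:570]
cr2=cv2.resize(cr,(560,560)); cv2.imwrite('pics/s3.png',cr2[...,::-1])
E
```

```text
time_s: 9.2
ee_pos: [585.9, 155.7, 188.5]
ee_rot: [-179.7, -0.2, -17.2]
force: [0.4, 0.3, -0.4]
gripper_width: 21.6
t 9.2 tool cm [-0.1   0.01  2.75] rot [-179.7   -0.2  -17.2] F [ 0.4  0.3 -0.4] w 21.6 pos [585.9 155.7 188.5]
[[446, 242], [390, 330], [463, 373], [518, 269], [493, 266], [459, 303], [445, 294], [452, 279]] [[429.0, 142.0, 3.0], [606.0, 88.0, 3.0], [640.0, 200.0, 3.0], [446.0, 260.0, 3.0], [452.0, 221.0, 3.0], [533.0, 178.0, 3.0], [524.0, 155.0, 3.0], [494.0, 162.0, 3.0]]
```

View pics/s3.png

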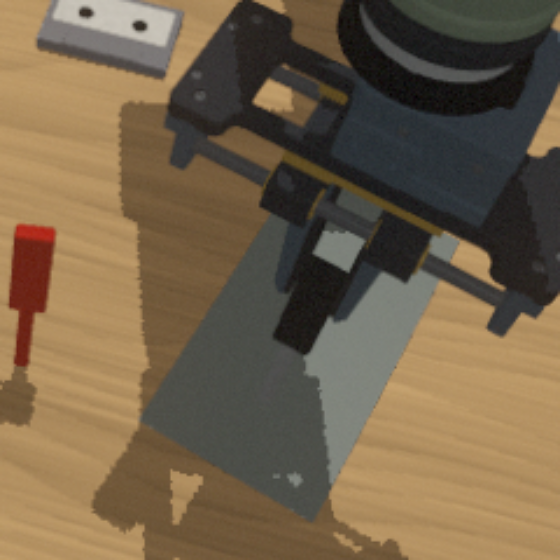

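```bash
python3 - <<'E'
from h import *
w=grab('scene'); s=telemetry.state(); p=s['ee_pos']
sc=560/240
for z in(0,-6,-19,-81,-156): print(z,((proj(w,p+[0,0,z])-[330,150])*sc).round(0))
m=np.array([.958,-.287,0])
for d in(40,70,100,140): print(d,((proj(w,p+[0,0,-12]+d*m)-[330,150])*sc).round(0), ((proj(w,p+[0,0,-12]-d*m)-[330,150])*sc).round(0))
f=grab('wrist'); t=grab('top')
for z in(-6,-81,-156): print(proj(t,p+[0,0,z]),proj(f,p+[0,0,z]))
a=f['color'][150:430,150:490]; q=proj(t,p+[0,0,-80]).astype(int); b=t['color'][max(q[1]-70,0):q[1]+70,max(0,q[0]-85):q[0]+85]
cv2.imwrite('pics/w5.png',np.hstack([cv2.resize(a,(400,330)),cv2.resize(b,(400,330))])[...,::-1])
E
```

```text
0 [329. 263.]
-6 [326. 269.]
-19 [320. 282.]
-81 [292. 341.]
-156 [263. 400.]
40 [289. 334.] [354. 220.]
70 [262. 380.] [376. 182.]
100 [234. 429.] [397. 144.]
140 [194. 497.] [424.  98.]
[187.43664971 215.06080974] [317.67092872 313.7960202 ]
[203.45503044 227.45062058] [318.06828773 256.88073711]
[216.26498183 237.33379457] [318.28379105 226.06279697]
```

View pics/w5.png

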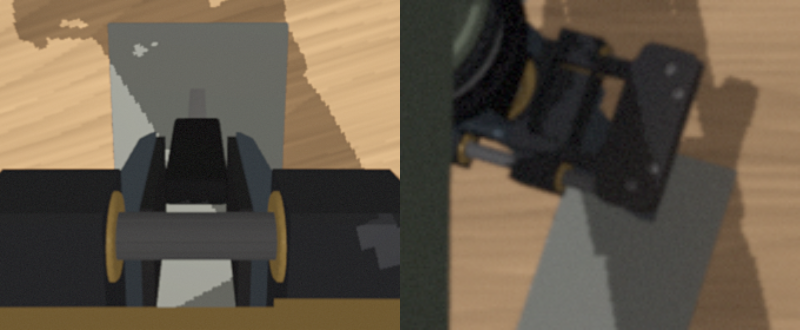

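The wrist view (left) shows the bar vertical, with its steel tip at pixel (318,226) against a predicted (318,226), centred between the mat's long edges. The grey shank simply blends into the mat in the scene view. Now I'll press down onto the mat.

```bash
python3 -m jog '[[[0,0,0.8],0,0],[[0,0,0.8],0,0],[[0,0,0.5],0,0],[[0,0,0.3],0,0],[[0,0,0],0,0],[[0,0,0],0,0]]'; python3 rel.py 585 156 159;  python3 -m jog '[[[0,0,0.2],0,0],[[0,0,0.1],0,0],[[0,0,0],0,0]]'; python3 rel.py 585 156 159
```

```text
time_s: 10.2
ee_pos: [585.7, 155.8, 162.2]
ee_rot: [-179.7, -0.1, -17.2]
force: [0.7, 0.7, 0.8]
gripper_width: 21.9
t 10.2 tool cm [-0.07 -0.    0.32] rot [-1.797e+02 -1.000e-01 -1.720e+01] F [0.7 0.7 0.8] w 21.9 pos [585.7 155.8 162.2]
time_s: 10.58
ee_pos: [585.9, 155.9, 159.4]
ee_rot: [-179.7, -0.2, -17.2]
force: [0.0, 0.6, -1.4]
gripper_width: 21.4
t 10.57 tool cm [-0.09  0.01  0.04] rot [-179.7   -0.2  -17.2] F [ 0.   0.6 -1.4] w 21.4 pos [585.9 155.9 159.4]
```

```bash
python3 -m jog '[[[0,0,0.1],0,0],[[0,0,0],0,0]]';  python3 -m jog '[[[0,0,0.1],0,0],[[0,0,0],0,0]]'
```

```text
time_s: 10.82
ee_pos: [586.4, 155.9, 159.2]
ee_rot: [-179.7, -0.3, -17.2]
force: [0.6, 0.0, -0.4]
gripper_width: 21.4
time_s: 11.08
ee_pos: [586.9, 155.9, 159.1]
ee_rot: [-179.6, -0.4, -17.2]
force: [0.2, 0.1, 0.1]
gripper_width: 21.7
```

```bash
python3 -m jog '[[[-0.1,0,0.25],0,0],[[0,0,0],0,0]]';  python3 -m jog '[[[0,0,0.2],0,0],[[0,0,0.2],0,0]]'
```

```text
time_s: 11.32
ee_pos: [587.5, 156.3, 159.2]
ee_rot: [-179.5, -0.6, -17.2]
force: [0.4, -0.3, -1.3]
gripper_width: 21.4
time_s: 11.58
ee_pos: [589.9, 156.5, 158.8]
ee_rot: [-179.3, -1.0, -17.2]
force: [-0.9, -2.2, 12.6]
gripper_width: 21.5
```

Contact is at a TCP height of about 159 mm (Fz 12.6 N). I'll ease off, then start the arc toward tool -x.

```bash
python3 -m jog '[[[-0.4,0,-0.1],0,0],[[-0.8,0,0],0,0],[[-0.8,0,0.1],0,0],[[-0.8,0,0.2],0,0],[[-0.8,0,0.2],0,0]]'; python3 - <<'E'
from h import *
p=telemetry.state()['ee_pos']; m=np.array([.956,-.294]); b=np.array([581,157.]) 
d=p[:2]-b; a=d@m; print('along',a,'across',d@[.294,.956],'ideal z',159-143.6+np.sqrt(143.6**2-a*a))
E
```

```text
time_s: 12.2
ee_pos: [556.7, 168.1, 156.8]
ee_rot: [-179.1, -1.5, -17.1]
force: [0.4, -0.9, 5.6]
gripper_width: 21.2
along -26.518977447364392 across 3.42534051887219 ideal z 156.53009542668843
```

```bash
cat > arc.py <<'E'
from h import *
s=telemetry.state(); p=s['ee_pos']; m=np.array([.956,-.294]); b=np.array([581,157.]); d=p[:2]-b; a=d@m
print('along',a.round(1),'across(+ = -tool y)',(d@[.294,.956]).round(1),'ideal z',(159-143.6+np.sqrt(max(0,143.6**2-a*a))).round(1),'z',p[2].round(1))
E
python3 -m jog '[[[-0.85,0.1,0.2],0,0],[[-0.9,0.1,0.25],0,0],[[-0.9,0.1,0.35],0,0],[[-0.9,0,0.4],0,0],[[-0.9,0,0.5],0,0]]'; python3 arc.py
```

```text
time_s: 12.82
ee_pos: [510.7, 180.1, 139.9]
ee_rot: [-179.0, -1.6, -17.1]
force: [-1.6, 1.0, 4.6]
gripper_width: 21.6
along -74.0 across(+ = -tool y) 1.4 ideal z 138.5 z 139.9
```

```bash
python3 -m jog '[[[-0.8,0.1,0.65],0,0],[[-0.8,0,0.62],0,0],[[-0.7,0,0.65],0,0],[[-0.7,0,0.7],0,0],[[-0.6,0,0.7],0,0]]'; python3 arc.py
```

```text
time_s: 13.45
ee_pos: [470.5, 191.7, 103.8]
ee_rot: [-179.0, -1.2, -17.1]
force: [-1.3, 0.8, 3.3]
gripper_width: 21.5
along -115.8 across(+ = -tool y) 0.7 ideal z 100.3 z 103.8
```

```bash
python3 -m jog '[[[-0.3,0,0.9],0,0],[[-0.4,0,0.8],0,0],[[-0.4,0,0.8],0,0],[[-0.35,0,0.8],0,0],[[-0.3,0,0.75],0,0]]'; python3 arc.py
```

```text
time_s: 14.08
ee_pos: [453.1, 197.4, 59.1]
ee_rot: [-179.1, -1.1, -17.1]
force: [-1.9, 0.3, 2.2]
gripper_width: 21.5
along -134.2 across(+ = -tool y) 1.0 ideal z 66.5 z 59.1
```

```bash
python3 -m jog '[[[-0.25,0,0.75],0,0],[[-0.2,0,0.65],0,0],[[-0.15,0,0.55],0,0],[[-0.15,0,0.4],0,0],[[-0.1,0,0],0,0]]'; python3 arc.py
```

```text
time_s: 14.7
ee_pos: [447.0, 200.3, 33.6]
ee_rot: [-179.0, -1.3, -17.1]
force: [1.2, -0.7, 1.3]
gripper_width: 21.8
along -140.8 across(+ = -tool y) 2.0 ideal z 43.5 z 33.6
```

```bash
python3 -m jog '[[[-0.2,0.1,0.4],0,0],[[-0.1,0.1,0.25],0,0],[[-0.1,0,0.15],0,0],[[0,0,0],0,0],[[0,0,0],0,0]]'; python3 arc.py
python3 - <<'E'
from h import *
w=grab('wrist'); s=grab('scene')
a=w['color'][100:430,150:490]; b=s['color'][200:390,370:560]
cv2.imwrite('pics/w6.png',np.hstack([cv2.resize(a,(400,388)),cv2.resize(b,(388,388))])[...,::-1])
E
```

```text
time_s: 15.32
ee_pos: [443.9, 200.0, 25.7]
ee_rot: [-178.9, -1.5, -17.1]
force: [0.6, 0.5, 1.6]
gripper_width: 21.8
along -143.7 across(+ = -tool y) 0.8 ideal z 15.4 z 25.7
```

View pics/w6.png

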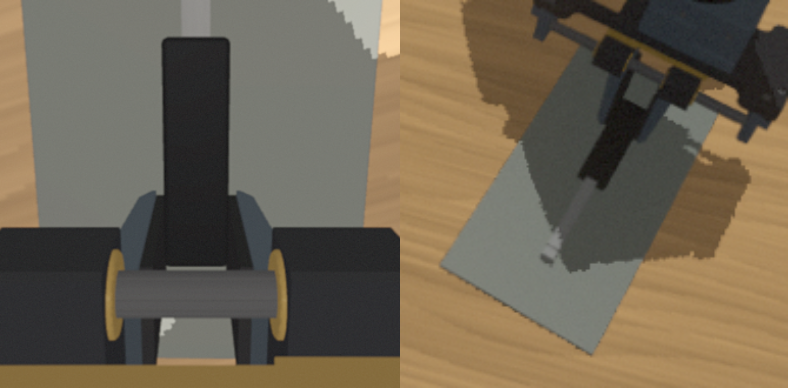

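The bar lies nearly flat and lengthwise, with its tip at about scene (442,328). I'll check the height and centring, then release.

```bash
python3 - <<'E'
from h import *
s=grab('scene'); w=grab('wrist')
t=onz(s,442,328,6); h=telemetry.state()['ee_pos'][:2]
m=np.array([.956,-.294]); C=np.array([509,179.])
print('tip',t.round(1),'along from C',((t[:2]-C)@m).round(1),'tcp along',((h-C)@m).round(1))
# handle/shank junction & handle end in wrist view (crop scale .85)
for v,z in((39,12),(265,15)): 
    q=onz(w,150+196*.85,100+v*.85,z); print(q.round(1),((q[:2]-C)@m).round(1))
E
python3 -m jog '[[[0,0,0.15],0,0],[[0,0,0],0,0],[[0,0,0],0,0]]'; python3 arc.py
```

```text
tip [582.1 159.9   6. ] along from C 75.5 tcp along -68.4
[510.7 180.3  12. ] 1.2
[437.4 202.6  15. ] -75.4
time_s: 15.9
ee_pos: [443.8, 200.1, 24.1]
ee_rot: [-178.9, -1.5, -17.1]
force: [0.4, 0.1, 0.7]
gripper_width: 21.9
along -143.8 across(+ = -tool y) 0.8 ideal z 15.4 z 24.1
```

Centred to about 1 mm. Release and retreat straight up.

```bash
python3 -m jog '[[[0,0,0],0,0.28],[[0,0,0],0,0.34],[[0,0,0],0,0.42],[[0,0,0],0,0.5],[[0,0,0],0,0.5],[[0,0,-0.5],0,0.5],[[0,0,-1.5],0,0.5],[[0,0,-3],0,0.5],[[0,0,-4],0,0.5],[[0,0,-4],0,0.5]]'; python3 -m jog '[[[-2,0,-4],0,0.5],[[-3,0,-2],0,0.5],[[-3,0,0],0,0.5],[[-2,0,0],0,0.5],[[0,0,0],0,0.5],[[0,0,0],0,0.5],[[0,0,0],0,0.5]]'
python3 - <<'E'
from h import *
w=grab('wrist'); s=grab('scene')
cv2.imwrite('pics/w7.png',np.hstack([cv2.resize(w['color'],(440,330)),cv2.resize(s['color'][150:410,330:610],(355,330))])[...,::-1])
E
```

```text
time_s: 17.15
ee_pos: [436.3, 197.2, 154.8]
ee_rot: [-179.3, -0.9, -17.1]
force: [0.1, -0.2, -1.1]
gripper_width: 45.8
time_s: 18.02
ee_pos: [339.9, 227.4, 221.0]
ee_rot: [-178.8, -1.4, -17.2]
force: [0.3, 1.1, -0.5]
gripper_width: 45.9
```

View pics/w7.png

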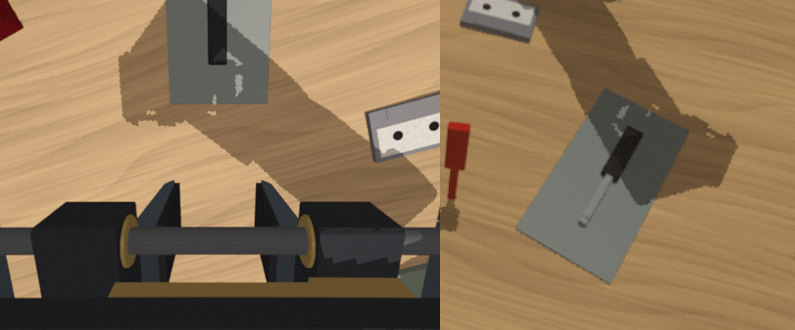

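The bar lies flat in the middle of the mat, lengthwise, with the gripper clear. Handle end is at about crop (633,132) and tip at (583,222).

```bash
python3 -c "
from workcell import job_done; print(job_done())"
```

```text
the job is handed in; nothing more can be done
None
```

The pry bar is lying flat and lengthwise in the middle of the grey mat, and the job is handed in at about 18 s of robot time.

I pinched the last 13 mm of the flat handle across its width at 25 N and lifted the bar out of the stand's +y-end hole. I then pressed the steel end on the mat and leaned the bar over in an arc. I let go when it was almost flat, with the fingertips about 5 mm above the table.

**Position:** just before release the tip was +75.5 mm and the handle end -75.4 mm from the mat's centre along its length. It was about 1 mm off the centre line. I did not remeasure after letting go, but the final picture shows the bar flat and central with the gripper well clear.

**Forces:** the highest reading printed was about 13 N, when first pressing the mat. I read forces only at the end of each move.

**What disagreed:**
- While pressing straight down, the arm drifted about 4 mm sideways, which I corrected before leaning the bar.
- Partway through the arc the TCP was up to 10 mm off its ideal height, probably because the tip slid 2–3 mm. The tip still measured within 1 mm of where it should be at the end.

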